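# Start and seat a gearbox filler plug

## Task

The filler plug stands loose in the mouth of the green gear housing, its thread not yet caught. Without lifting it out, turn it backward (anticlockwise from above) under light pressure until you feel it drop into the thread start, then screw it forward (clockwise) until its flange sits flush on the housing. Do not force the thread at any time, let go of the plug at the end, and leave the other things on the table alone.

Things in the scene. Friction and masses are not known exactly. Their poses are not given: they have to be found in the camera images.
- housing: green cast gear housing fixed to the table, 140 x 92 mm with its feet, 60 mm tall; origin at the middle of its underside, z up. In its flat top is a round mouth 50 mm wide with a three-start right-hand thread inside, hidden under the plug; the thread's angle in the housing differs each time and is not measured. Rim, stops and thread are rigid.
- mouth (a point): centre of the mouth, level with the housing's top face, z up. From a thread start (about 10 degrees of play, with a solid wall on its anticlockwise side) clockwise turning lowers the plug 1.4 mm for each 10 degrees; it is flush 35 to 60 degrees after the drop and then binds; 5 N of pressure and 0.1 N m turn it freely, 0.4 N m is tight
- plug: filler plug, about 160 g: black flange 62 mm across, 6 mm thick, with an upright grip bar on top, 46 mm long (plug's x), 14 mm thick (y), top 32 mm above the origin; below, a 24 mm steel stem with three 4 mm thread pins. Origin: centre of the flange's underside; z up along the screw axis. It has 1 to 2 mm of side play in the mouth
- plug_grip (a point): where to grip the bar: on the plug's axis, 22 mm above the flange's underside; axes as the plug's. At the start the pins rest on the thread's flat rim, flange 11 mm above the face. The next thread start is 12 to 78 degrees anticlockwise; there the plug drops 7 mm. Clockwise on the rim the pins meet a solid stop within 75 degrees
- guard_nose (a point): foot of the red nose of the saw's blade guard, a fixed obstacle left of the work: 64 mm wide (along y), here 60 mm above the table; the nose stands up to 240 mm and the guard rises to 620 mm behind it (toward +x). Coming from the left, pass in front of it (nearer the robot)
- grease_tin: blue round tin, 69 mm wide, 47 mm tall, a bystander; origin under its centre
- hex_key: dark L-shaped hex key, 51 x 130 x 8 mm, lying flat, a bystander; origin under its centre
- spray_lube: white and red spray can, 59 mm wide, 198 mm tall, a bystander; origin under its centre
Things that resemble listed ones, but are neither listed nor needed, are in the scene too. What is shaped like the plug but purple is not meant.

How it is judged:
By the outcome, as a careful person would: the job done as asked, in the order asked, and still so for the second after the job is handed in, with the robot touching nothing.
It also fails if it takes over 64 s, if anything falls off the work surface, if the arm or the gripper's body presses on something with over 40 N, if the wrist force passes 120 N, or if a joint passes its speed limit or range.

## Robot

A 7-joint arm with a two-finger parallel gripper is mounted at the origin on a cart in front of the work surface, level with it; the furniture and walls round the work are solid. World frame = base frame: x ahead of the robot, y to its left, z up, the work surface at z = 0. Lengths are in m, angles in rad, forces in N, time in s.
With the tool pointing down it reaches from about 0.4 to 0.85 m from the base axis. Payload 4.5 kg.
Tool frame: the origin (TCP) lies at the very end of the fingers, on their centre line; the grasp point (between the pads) lies 19 mm behind it; z points along the fingers, y is the line along which they close (so a half turn about z gives the same grasp; the last joint's range is limited). The gripper opens to 88 mm and grips with 3 to 60 N. Pads are 18 mm wide; open, the fingers measure 123 mm over their backs; the gripper's body (75 mm by 187 mm) begins 45 mm behind the grasp point.
Start: joints at [1.3, 0.689, -0.195, 1.565, 0.157, 0.902, -0.215], TCP at [0.188, -0.596, 0.239] pointing down, gripper open.
Joint ranges: [-3.01, 3.01], [-0.46, 2.08], [-1.47, 1.51], [0.13, 2.56], [-1, 4.14], [0.04, 2.09], [-2.66, 2.66]. Speed limits (rad/s): [2.57, 2.57, 3.14, 3.14, 3.14, 3.14, 3.14].

## Interface

Orientations are given as [roll, pitch, yaw] about the fixed x, y, z axes, in that order (R = Rz(yaw) Ry(pitch) Rx(roll)).
In Python, from rig import bot gives the robot as it stands.
- The arm moves only by the tool arm_command, never from a script. Its argument "targets" is a list of rows, each a list of 3 entries, a list of its own where there are three numbers: the opening, from 0 (shut) to 1 (fully open), then the shift along the tool's x, y, z in cm, then the turn, a rotation vector about the tool's x, y, z in degrees. A call has 1 to 10 rows; each row is the pose to reach, as a shift and turn from the pose commanded when the call began, along the tool's axes at that moment; what a row does not reach only later rows make up. A row lasts 1/8 s, in which the tool goes at most 62.5 mm and 10.7 degrees, less where a joint would pass 70% of its speed; a pose out of reach is approached as far as the arm can. A call with a gripper value outside its range is refused whole. The fingers move at their own pace and stop on an object; "grip_force" is the grip in N (left out, the last holds). Time passes only in rows, so rows that repeat a pose let the fingers close. It gives the time, the measured TCP pose, the force, the opening and the grip force at its end, in the units of the state.
- bot.observe(): the state, without advancing time (a new reading comes with each control period).
- bot.read_camera(name): name is "scene" or "top" or "wrist"; returns the picture (400x640x3 uint8, red, green, blue); there is no depth.
- bot.camera_model(name): a dict with "fx", "fy", "cx", "cy" (pixels), "pose" (4x4, takes a point from camera to world coordinates). Camera axes: x right, y down, z forward; pixel columns grow to the right and rows downward; lengths in m; the calibration is good to about 2 mm. A picture is of the moment at which its call begins: read the wrist's pose just before it. camera_model takes no time and is no camera call; for the wrist camera it gives the pose at the moment of the call.
- bot.close_job(): hands the job in; it is judged then, once.
The state is a dict: "time_s": time; "joint_pos": joint angles; "joint_vel": joint speeds; "joint_efforts": joint torques, N m; "tool_pos": TCP position; "tool_rot": TCP orientation; "force": force on the tool from outside, world axes, zero at the start; "ft_torque": the same for the moment, N m; "gripper_width": opening from 0.0 (shut) to 1.0 (fully open); "grip_force": force on a finger pad.
Only numpy, scipy, OpenCV 4.12 (cv2) and the standard library are available. Lean on these libraries where they do the work, as an engineer would, in place of code of your own. Each camera call takes 0.05 s, during which the arm holds its last target. There are 200 camera calls.

## Working session

There is one attempt and no reset: what is moved stays moved. The work goes in short steps, Python scripts to look and compute and a tool call to move; the robot and the scene stay as the last step left them, time stands still between calls to the robot, and variables do not carry over. Pictures are saved under pics/ and viewed, at most 10 in all, crops included, and the job is handed in when it is done.

Besides the shell and the picture viewer there is one more tool, called as name(argument=value, ...), one argument or row to a line, values as JSON. arm_command: Moves the arm, as the interface text tells. Its arguments: {"type":"object","properties":{"targets":{"type":"array"},"grip_force":{"type":"number"}},"required":["targets"]}

```bash
ls; mkdir -p pics; python3 - <<'E'
from rig import bot
import cv2,numpy as np
a=bot.read_camera("scene");b=bot.read_camera("top")
cv2.imwrite("pics/s.png",a[:,:,::-1]);cv2.imwrite("pics/t.png",b[:,:,::-1])
print(bot.observe())
for n in("scene","top","wrist"):
  m=bot.camera_model(n);print(n,m["fx"],m["cx"],m["cy"],np.round(m["pose"],3).tolist())
E
```

```text
pics
{'time_s': 0.1, 'joint_pos': array([ 1.29983014,  0.68990103, -0.1945264 ,  1.56621391,  0.15730149,
        0.9024742 , -0.21512445]), 'joint_vel': array([-0.00100195, -0.00127353,  0.00041582, -0.00135491,  0.00043698,
       -0.00165181,  0.00023684]), 'joint_efforts': array([-3.43668486e-03, -5.28509831e+01, -1.27165563e+00, -1.53840530e+01,
       -5.25965332e-02,  1.96844696e-03,  5.00472026e-05]), 'tool_pos': array([ 0.18734304, -0.59568722,  0.23799677]), 'tool_rot': array([-3.13999083e+00,  1.09665786e-04,  3.04820729e-01]), 'force': array([-0.14366523,  0.46004081,  0.65972429]), 'ft_torque': array([ 0.00874043, -0.0530606 , -0.02098849]), 'grip_force': 0.0, 'gripper_width': 0.9978921816895182}
scene 428.208550010914 321.4608570557263 200.18608584051682 [[-0.771, -0.371, 0.518, 0.075], [-0.637, 0.436, -0.636, 0.554], [0.01, -0.82, -0.572, 0.693], [0.0, 0.0, 0.0, 1.0]]
top 414.80979849216607 319.0105600222711 196.71440374199045 [[0.02, -0.986, 0.168, 0.478], [-1.0, -0.022, -0.006, -0.112], [0.009, -0.168, -0.986, 1.029], [0.0, 0.0, 0.0, 1.0]]
wrist 300.8151024790343 319.2068322831935 198.9036255753195 [[0.302, -0.914, -0.272, 0.258], [-0.953, -0.29, -0.085, -0.575], [-0.001, 0.285, -0.959, 0.383], [0.0, 0.0, 0.0, 1.0]]
```

View pics/s.png

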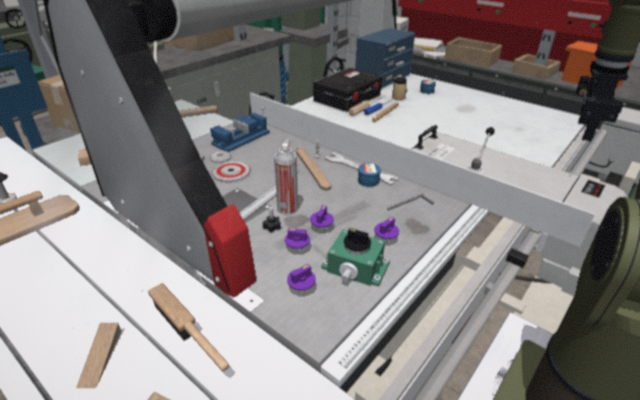

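View pics/t.png

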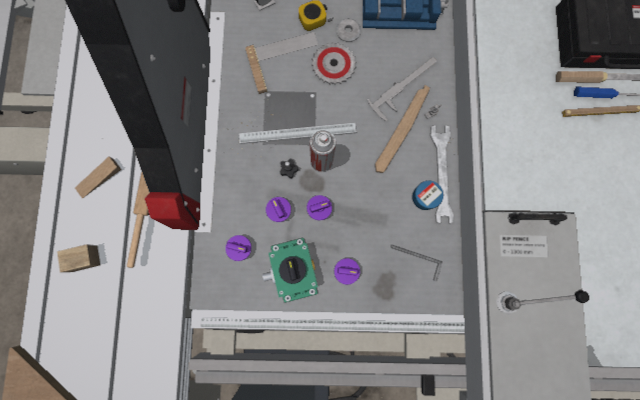

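Candidates for the plug are the black one on the green housing at top (292,268) / scene (356,240), and four purple look-alikes at top (238,248), (279,209), (319,208) and (347,271). There is also a black star knob at (289,168). I choose the black one on the housing. The fence at right (top col ~475) has to be crossed high.

```bash
python3 - <<'E'
import cv2,numpy as np
t=cv2.imread("pics/t.png")[230:310,250:340];s=cv2.imread("pics/s.png")[215:295,310:400]
o=np.hstack([cv2.resize(t,(400,356),interpolation=cv2.INTER_CUBIC),cv2.resize(s,(400,356),interpolation=cv2.INTER_CUBIC)])
cv2.imwrite("pics/c.png",np.clip(o*1.5,0,255))
E
```

```text
[ WARN:0@0.054] global loadsave.cpp:1063 imwrite_ Unsupported depth image for selected encoder is fallbacked to CV_8U.
```

View pics/c.png

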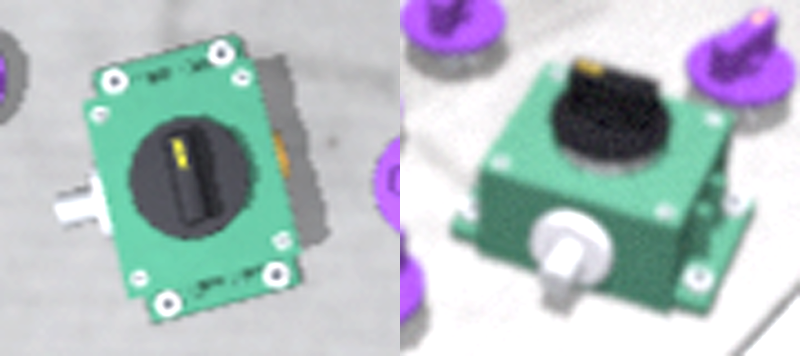

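The left crop (top view) shows the black plug in the housing: flange centre at about (293,270), bar from (290,260) to (295,281) with a yellow mark on the far end. The right crop (scene view) shows the bar standing on the flange. This is the right thing.

```bash
cat > h.py <<'E'
import numpy as np,cv2
from rig import bot
from scipy.spatial.transform import Rotation as R
def ray(m,p):
    d=np.array([(p[0]-m["cx"])/m["fx"],(p[1]-m["cy"])/m["fy"],1]);P=np.asarray(m["pose"])
    return P[:3,3],P[:3,:3]@d
def plane(m,p,z):
    o,d=ray(m,p);return o+d*(z-o[2])/d[2]
def tri(rs):
    A=0;b=0
    for o,d in rs:
        d=d/np.linalg.norm(d);M=np.eye(3)-np.outer(d,d);A=A+M;b=b+M@o
    return np.linalg.solve(A,b)
def blob(img,mask,roi):
    x0,y0,x1,y1=roi;k=np.zeros(mask.shape,np.uint8);k[y0:y1,x0:x1]=mask[y0:y1,x0:x1]
    c=max(cv2.findContours(k,0,1)[0],key=cv2.contourArea);return c
def hsv(i): return cv2.cvtColor(i,cv2.COLOR_BGR2HSV)
def toolmove(p,rot=None):
    s=bot.observe();T=R.from_euler("xyz",s["tool_rot"]);d=T.inv().apply(np.array(p)-s["tool_pos"])*100
    out=np.round(d,2)
    r=None if rot is None else np.round((T.inv()*R.from_euler("xyz",rot)).as_rotvec(degrees=True),2)
    return out,r
E
python3 - <<'E'
from h import *
mt,ms=bot.camera_model("top"),bot.camera_model("scene")
t,s=cv2.imread("pics/t.png"),cv2.imread("pics/s.png")
ht,hs=hsv(t),hsv(s)
dark=lambda h:((h[...,2]<75)&((h[...,1]<120))).astype(np.uint8)
ct=blob(t,dark(ht),(270,248,316,292));cs=blob(s,dark(hs),(335,222,380,256))
et=cv2.fitEllipse(cv2.convexHull(ct));print(et,cv2.boundingRect(ct),cv2.boundingRect(cs))
for z in(.071,.077):
  e=[plane(mt,q,z) for q in((et[0]),)];print(z,e)
# yellow mark
ye=lambda h:((h[...,0]>18)&(h[...,0]<35)&(h[...,1]>110)&(h[...,2]>90)).astype(np.uint8)
P=[]
for h,m,roi in((ht,mt,(280,250,302,290)),(hs,ms,(340,222,375,240))):
  k=ye(h);x0,y0,x1,y1=roi;yy,xx=np.nonzero(k[y0:y1,x0:x1]);p=(xx.mean()+x0,yy.mean()+y0);print("yel",p,len(xx));P.append(ray(m,p))
print("yellow",tri(P))
# housing top face
for h,n in((ht,"t"),(hs,"s")):
  g=((h[...,0]>60)&(h[...,0]<95)&(h[...,1]>80)).astype(np.uint8)
  c=blob(None,g,(255,230,330,305) if n=="t" else (310,215,400,295));print(n,cv2.minAreaRect(c),cv2.approxPolyDP(c,3,True)[:,0].tolist())
E
```

```text
((292.4871520996094, 269.4678649902344), (26.574920654296875, 27.293798446655273), 53.10667037963867) (279, 256, 28, 28) (344, 230, 27, 22)
0.071 [array([ 0.47234505, -0.06110132,  0.071     ])]
0.077 [array([ 0.47238213, -0.06142323,  0.077     ])]
yel (np.float64(290.0), np.float64(264.0)) 11
yel (np.float64(351.8333333333333), np.float64(229.66666666666666)) 6
yellow [ 0.48496502 -0.05664107  0.10469929]
t ((292.5882568359375, 269.85296630859375), (57.72347640991211, 40.01837158203125), 75.96376037597656) [[302, 238], [301, 245], [293, 240], [278, 244], [277, 251], [272, 246], [269, 253], [278, 294], [284, 301], [286, 294], [291, 300], [310, 295], [310, 288], [316, 293]]
s ((357.3227844238281, 256.2492980957031), (61.24705505371094, 44.97590637207031), 17.878698348999023) [[342, 232], [331, 248], [335, 252], [329, 252], [329, 263], [322, 266], [338, 273], [338, 265], [348, 260], [359, 269], [355, 279], [378, 284], [372, 275], [381, 276], [386, 267], [381, 263], [384, 242], [379, 244], [377, 239], [369, 238], [368, 250], [353, 255], [345, 249], [344, 237], [348, 234]]
```

```bash
python3 - <<'E'
from h import *
print(toolmove((.472,-.061,.24)))
E
```

```text
(array([ 43.2 , -42.46,  -0.14]), None)
```

arm_command(
  targets=[
    [1,[4,-4,-1],[0,0,0]],
    [1,[8,-8,-2],[0,0,0]],
    [1,[12,-12,-2],[0,0,0]],
    [1,[16,-16,-2],[0,0,0]],
    [1,[20,-20,-2],[0,0,0]],
    [1,[24,-24,-2],[0,0,0]],
    [1,[28,-28,-2],[0,0,0]],
    [1,[32,-32,-2],[0,0,0]],
    [1,[36,-36,-1],[0,0,0]],
    [1,[40,-40,0],[0,0,0]],
  ],
)

```text
time_s: 1.35
tool_pos: [0.4497, -0.093, 0.2385]
tool_rot: [3.141, -0.0, 0.305]
force: [0.8, -0.7, 0.0]
gripper_width: 0.997
grip_force: 0.0
```

arm_command(
  targets=[
    [1,[2,-1.5,0],[0,0,0]],
    [1,[3.2,-2.5,0],[0,0,0]],
    [1,[3.2,-2.5,0],[0,0,0]],
    [1,[3.2,-2.5,0],[0,0,0]],
  ],
)

```text
time_s: 1.85
tool_pos: [0.4713, -0.0627, 0.2387]
tool_rot: [3.141, 0.001, 0.303]
force: [0.3, -0.3, 0.2]
gripper_width: 1.005
grip_force: 0.0
```

```bash
python3 - <<'E'
from h import *
s=bot.observe();m=bot.camera_model("wrist");w=bot.read_camera("wrist")
cv2.imwrite("pics/w.png",w[:,:,::-1]);np.save("w1.npy",np.r_[m["fx"],m["fy"],m["cx"],m["cy"],np.asarray(m["pose"]).ravel()])
print(s["time_s"],s["tool_pos"],s["tool_rot"],s["joint_pos"],s["force"])
E
```

```text
1.85 [ 0.47127749 -0.062671    0.23869065] [3.14093822e+00 1.13670841e-03 3.02525605e-01] [ 0.14203039  0.49909473 -0.1626924   2.00326555  0.13009383  0.6497758
 -1.37324171] [ 0.28050006 -0.25828511  0.20048461]
```

View pics/w.png

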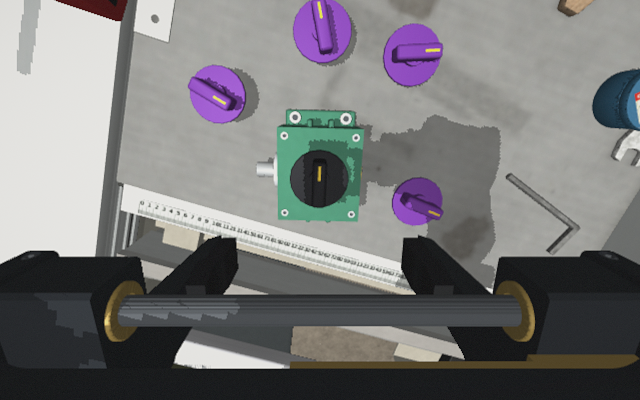

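The wrist view shows the black plug at (319,178) on the housing. Its bar is almost vertical in the image, with the yellow mark at (319,172), so the tool is already nearly aligned.

```bash
cat >> h.py <<'E'
def model(f):
    a=np.load(f);return dict(fx=a[0],fy=a[1],cx=a[2],cy=a[3],pose=a[4:].reshape(4,4))
E
python3 - <<'E'
from h import *
w=cv2.imread("pics/w.png");m=model("w1.npy");h=hsv(w)
k=((h[...,2]<75)&(h[...,1]<110)).astype(np.uint8)
c=blob(w,k,(280,140,360,215));e=cv2.fitEllipse(cv2.convexHull(c));print(e,cv2.boundingRect(c))
print("flange",plane(m,e[0],.077))
mt=bot.camera_model("top")
print("tri flange",tri([ray(m,e[0]),ray(mt,(292.49,269.47))]))
y=((h[...,0]>16)&(h[...,0]<35)&(h[...,1]>110)&(h[...,2]>90))[150:210,290:345]
v,u=np.nonzero(y);yl=(u.mean()+290,v.mean()+150);print("yel",yl,len(u),tri([ray(m,yl),ray(mt,(290,264))]))
yx=np.c_[u+290.,v+150.]
a=plane(m,(yx[:,0].mean(),yx[:,1].min()),.104);b=plane(m,(yx[:,0].mean(),yx[:,1].max()),.104);print(a,b)
# bar edges
cv2.imwrite("pics/wc.png",cv2.convertScaleAbs(cv2.resize(w[140:215,280:360],None,fx=7,fy=7,interpolation=cv2.INTER_CUBIC),alpha=2.2))
E
```

```text
((318.8996887207031, 178.1932373046875), (57.22565460205078, 57.9246940612793), 86.56314849853516) (290, 150, 59, 58)
flange [ 0.47574309 -0.06229742  0.077     ]
tri flange [ 0.47292787 -0.06193889  0.06679879]
yel (np.float64(318.8979591836735), np.float64(173.55102040816325)) 49 [ 0.48494197 -0.05808577  0.10294076]
[ 0.49272121 -0.05695805  0.104     ] [ 0.4789247  -0.06128813  0.104     ]
```

View pics/wc.png

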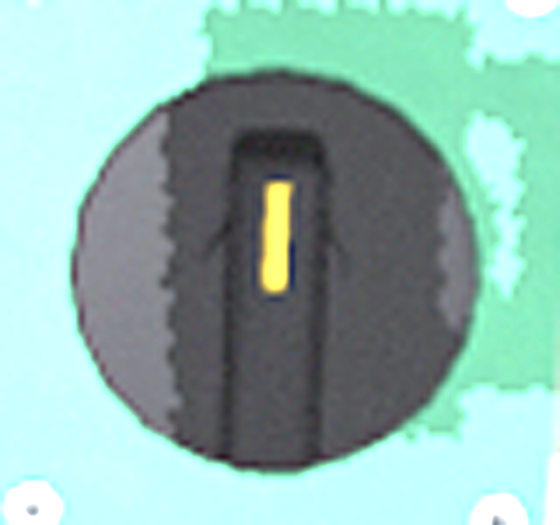

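```bash
python3 - <<'E'
from h import *
m=model("w1.npy")
P=[plane(m,(280+a/7,140+b/7),.103) for a,b in((281,158),(267,462))];d=P[0]-P[1]
print(P,np.linalg.norm(d),np.degrees(np.arctan2(d[1],d[0])),(P[0]+P[1])/2)
print(toolmove((.474,-.062,.13)))
E
```

```text
[array([ 0.49600612, -0.05715442,  0.103     ]), array([ 0.45448018, -0.0681839 ,  0.103     ])] 0.042965720575613445 14.874596960797412 [ 0.47524315 -0.06266916  0.103     ]
(array([ 0.29,  0.  , 10.87]), None)
```

arm_command(
  targets=[
    [0.6,[0.3,0,4],[0,0,1.2]],
    [0.6,[0.3,0,8],[0,0,2.5]],
    [0.6,[0.3,0,11],[0,0,2.5]],
    [0.6,[0.3,0,11.5],[0,0,2.5]],
    [0.6,[0.3,0,11.5],[0,0,2.5]],
  ],
)

```text
time_s: 2.52
tool_pos: [0.475, -0.0609, 0.1242]
tool_rot: [3.141, -0.0, 0.26]
force: [0.2, -0.4, 0.1]
gripper_width: 0.604
grip_force: 0.0
```

```bash
python3 - <<'E'
from h import *
s=bot.observe();m=bot.camera_model("wrist");w=bot.read_camera("wrist")[:,:,::-1].copy()
cv2.imwrite("pics/w2.png",w);np.save("w2.npy",np.r_[m["fx"],m["fy"],m["cx"],m["cy"],np.asarray(m["pose"]).ravel()])
print(s["time_s"],s["tool_pos"],s["tool_rot"],s["force"],s["ft_torque"])
h=hsv(w);m1=model("w1.npy")
y=((h[...,0]>16)&(h[...,0]<35)&(h[...,1]>110)&(h[...,2]>90))[:330,250:400];n,l,st,c=cv2.connectedComponentsWithStats(y.astype(np.uint8))
i=1+st[1:,4].argmax();p=c[i]+[250,0];print(p,st[i])
print("yel",tri([ray(m,p),ray(m1,(318.9,173.55))]))
cv2.imwrite("pics/w2c.png",cv2.convertScaleAbs(w[100:400,150:500],alpha=2))
E
```

```text
2.525 [ 0.47504139 -0.06092164  0.12418239] [ 3.14119750e+00 -1.86248771e-04  2.60083324e-01] [ 0.18100851 -0.36470343  0.11706135] [-0.02398201  0.02427918 -0.00159015]
[319. 220.] [ 67 209   5  23 115]
yel [ 0.48541669 -0.05921044  0.10197976]
```

View pics/w2c.png

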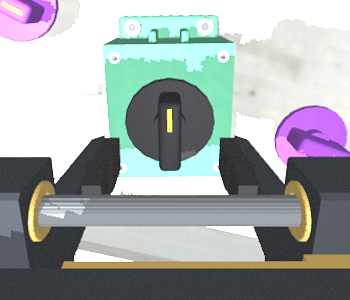

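The wrist crop shows the plug's bar at (170,130), centred between the fingers (inner edges at about 119 and 220) and aligned with them. I go down and grip.

arm_command(
  targets=[
    [0.6,[0,0.1,2],[0,0,0]],
    [0.6,[0,0.1,3.3],[0,0,0]],
    [0.6,[0,0.1,4],[0,0,0]],
    [0.6,[0,0.1,4.3],[0,0,0]],
    [0.6,[0,0.1,4.3],[0,0,0]],
  ],
)

```text
time_s: 3.2
tool_pos: [0.4753, -0.0612, 0.0808]
tool_rot: [3.141, -0.0, 0.261]
force: [0.6, -0.1, 0.2]
gripper_width: 0.595
grip_force: 0.0
```

arm_command(
  targets=[
    [0.1,[0,0,0],[0,0,0]],
    [0.1,[0,0,0],[0,0,0]],
    [0.1,[0,0,0],[0,0,0]],
    [0.1,[0,0,0],[0,0,0]],
    [0.1,[0,0,0],[0,0,0]],
    [0.1,[0,0,0],[0,0,0]],
  ],
  grip_force=15,
)

```text
time_s: 3.95
tool_pos: [0.4753, -0.0612, 0.0808]
tool_rot: [3.141, -0.0, 0.261]
force: [0.2, -0.1, 1.0]
gripper_width: 0.159
grip_force: 15.0
```

```bash
python3 -c "
from h import *
s=bot.observe();print(s)"
```

```text
{'time_s': 3.95, 'joint_pos': array([ 0.07044247,  0.78959977, -0.06274107,  2.12541409,  0.19562382,
        0.23164463, -1.4738971 ]), 'joint_vel': array([ 0.00033365,  0.00023507,  0.00019755, -0.00056755,  0.0011203 ,
       -0.00102706,  0.00022235]), 'joint_efforts': array([-5.48964576e-02, -4.59141505e+01,  5.37865218e-01, -4.48627576e+00,
       -2.79869411e-03, -9.06029530e-02,  9.03432345e-03]), 'tool_pos': array([ 0.47530999, -0.06124669,  0.08077331]), 'tool_rot': array([ 3.14144071e+00, -1.47834148e-04,  2.61181526e-01]), 'force': array([ 0.24122215, -0.0605774 ,  1.04120073]), 'ft_torque': array([ 0.0012241 ,  0.07630173, -0.02836385]), 'grip_force': 14.99289755593054, 'gripper_width': 0.15935322999164492}
```

arm_command(
  targets=[
    [0.1,[0,0,0.05],[0,0,0]],
    [0.1,[0,0,0.1],[0,0,0]],
    [0.1,[0,0,0.1],[0,0,0]],
  ],
)

```text
time_s: 4.32
tool_pos: [0.4754, -0.0613, 0.0805]
tool_rot: [3.141, -0.001, 0.261]
force: [-1.1, 0.6, 10.8]
gripper_width: 0.16
grip_force: 15.0
```

```bash
cat > o.py <<'E'
from h import *
s=bot.observe();print(round(s["time_s"],2),np.round(s["tool_pos"]*1000,2),"yaw",round(np.degrees(s["tool_rot"][2]),2),"F",np.round(s["force"],1),"T",np.round(s["ft_torque"],3),round(s["gripper_width"],3),"j7",round(s["joint_pos"][6],2))
E
python3 o.py
```

```text
4.33 [475.36 -61.28  80.54] yaw 14.96 F [-1.1  0.6 10.8] T [0.053 0.27  0.021] 0.16 j7 -1.47
```

arm_command(
  targets=[
    [0.1,[0,0,-0.05],[0,0,-3]],
    [0.1,[0,0,-0.05],[0,0,-6]],
    [0.1,[0,0,-0.05],[0,0,-9]],
    [0.1,[0,0,-0.05],[0,0,-9]],
  ],
)

```text
time_s: 4.82
tool_pos: [0.4755, -0.0614, 0.0806]
tool_rot: [3.141, -0.001, 0.419]
force: [-1.2, 0.8, 6.6]
gripper_width: 0.155
grip_force: 15.0
```

```bash
python3 o.py
```

```text
4.83 [475.5  -61.39  80.58] yaw 24.02 F [-1.2  0.8  6.6] T [-0.089  0.109  0.028] 0.155 j7 -1.39
```

arm_command(
  targets=[
    [0.1,[0,0,0],[0,0,-2.5]],
    [0.1,[0,0,0],[0,0,-5]],
    [0.1,[0,0,0],[0,0,-5]],
  ],
)

```text
time_s: 5.2
tool_pos: [0.4755, -0.0614, 0.0806]
tool_rot: [3.141, -0.0, 0.506]
force: [-1.1, -0.0, 7.1]
gripper_width: 0.157
grip_force: 15.0
```

```bash
python3 o.py
```

```text
5.2 [475.46 -61.35  80.6 ] yaw 29.01 F [-1.1 -0.   7.1] T [-0.073  0.147 -0.029] 0.157 j7 -1.34
```

arm_command(
  targets=[
    [0.1,[0,0,0],[0,0,-2.5]],
    [0.1,[0,0,0],[0,0,-5]],
    [0.1,[0,0,0],[0,0,-5]],
  ],
)

```text
time_s: 5.58
tool_pos: [0.4755, -0.0614, 0.0806]
tool_rot: [3.141, -0.001, 0.594]
force: [-1.1, -0.5, 6.7]
gripper_width: 0.152
grip_force: 15.0
```

```bash
python3 o.py
```

```text
5.58 [475.53 -61.38  80.63] yaw 34.01 F [-1.1 -0.5  6.7] T [-0.052  0.102  0.022] 0.152 j7 -1.29
```

arm_command(
  targets=[
    [0.1,[0,0,0],[0,0,-2.5]],
    [0.1,[0,0,0],[0,0,-5]],
    [0.1,[0,0,0],[0,0,-5]],
  ],
)

```text
time_s: 5.95
tool_pos: [0.4758, -0.0617, 0.0805]
tool_rot: [3.14, -0.001, 0.68]
force: [0.1, -1.2, 5.8]
gripper_width: 0.157
grip_force: 15.0
```

```bash
python3 o.py
```

```text
5.95 [475.76 -61.7   80.49] yaw 38.95 F [ 0.1 -1.2  5.8] T [-0.352 -0.118  0.068] 0.157 j7 -1.25
```

arm_command(
  targets=[
    [0.1,[0,0,0],[0,0,-1.5]],
    [0.1,[0,0,0],[0,0,-3]],
    [0.1,[0,0,0],[0,0,-3]],
  ],
)

```text
time_s: 6.32
tool_pos: [0.4756, -0.0616, 0.0804]
tool_rot: [3.141, -0.0, 0.732]
force: [0.7, -1.8, 5.0]
gripper_width: 0.155
grip_force: 15.0
```

```bash
python3 o.py
```

```text
6.33 [475.6  -61.62  80.35] yaw 41.94 F [ 0.7 -1.8  5. ] T [-0.456 -0.21  -0.028] 0.155 j7 -1.22
```

arm_command(
  targets=[
    [0.1,[0,0,0.05],[0,0,0]],
    [0.1,[0,0,0.05],[0,0,0]],
  ],
)

```text
time_s: 6.58
tool_pos: [0.4755, -0.0617, 0.0801]
tool_rot: [3.141, -0.0, 0.732]
force: [-0.5, -2.4, 8.9]
gripper_width: 0.159
grip_force: 15.0
```

```bash
python3 o.py
```

```text
6.58 [475.54 -61.66  80.15] yaw 41.92 F [-0.5 -2.4  8.9] T [-0.452 -0.109 -0.067] 0.159 j7 -1.22
```

arm_command(
  targets=[
    [0.1,[0,0,0],[0,0,-1.5]],
    [0.1,[0,0,0],[0,0,-3]],
    [0.1,[0,0,0],[0,0,-3]],
  ],
)

```text
time_s: 6.95
tool_pos: [0.475, -0.0608, 0.0794]
tool_rot: [-3.141, 0.0, 0.785]
force: [0.8, -0.1, 1.4]
gripper_width: 0.156
grip_force: 15.0
```

```bash
python3 o.py
```

```text
6.95 [475.   -60.79  79.42] yaw 44.99 F [ 0.8 -0.1  1.4] T [-0.128 -0.106  0.053] 0.156 j7 -1.19
```

The plug has dropped: the force is gone and z has come down to the command. I follow it down.

arm_command(
  targets=[
    [0.1,[0,0,0.1],[0,0,0]],
    [0.1,[0,0,0.2],[0,0,0]],
    [0.1,[0,0,0.3],[0,0,0]],
    [0.1,[0,0,0.3],[0,0,0]],
  ],
)

```text
time_s: 7.45
tool_pos: [0.475, -0.0607, 0.0763]
tool_rot: [-3.141, 0.0, 0.785]
force: [0.4, 0.6, -4.0]
gripper_width: 0.157
grip_force: 15.0
```

```bash
python3 o.py
```

```text
7.45 [474.98 -60.67  76.28] yaw 44.99 F [ 0.4  0.6 -4. ] T [ 0.15  -0.157  0.119] 0.157 j7 -1.19
```

arm_command(
  targets=[
    [0.1,[0,0,0.1],[0,0,0]],
    [0.1,[0,0,0.2],[0,0,0]],
    [0.1,[0,0,0.2],[0,0,0]],
    [0.1,[0,0,0.2],[0,0,0]],
  ],
)

```text
time_s: 7.95
tool_pos: [0.4752, -0.0614, 0.0747]
tool_rot: [3.141, 0.0, 0.784]
force: [-0.6, -0.0, -2.7]
gripper_width: 0.157
grip_force: 15.0
```

```bash
python3 o.py
```

```text
7.95 [475.21 -61.4   74.68] yaw 44.94 F [-0.6 -0.  -2.7] T [-0.076 -0.008 -0.02 ] 0.157 j7 -1.19
```

arm_command(
  targets=[
    [0.1,[0,0,0.05],[0,0,0]],
    [0.1,[0,0,0.1],[0,0,0]],
    [0.1,[0,0,0.15],[0,0,0]],
    [0.1,[0,0,0.15],[0,0,0]],
  ],
)

```text
time_s: 8.45
tool_pos: [0.4753, -0.0612, 0.0735]
tool_rot: [3.141, -0.0, 0.785]
force: [-0.3, 0.4, 3.5]
gripper_width: 0.156
grip_force: 15.0
```

```bash
python3 o.py
```

```text
8.45 [475.3  -61.23  73.49] yaw 44.97 F [-0.3  0.4  3.5] T [ 0.001  0.104 -0.01 ] 0.156 j7 -1.19
```

arm_command(
  targets=[
    [0.1,[0,0,0.03],[0,0,2.5]],
    [0.1,[0,0,0.05],[0,0,5]],
    [0.1,[0,0,0.05],[0,0,5]],
  ],
)

```text
time_s: 8.82
tool_pos: [0.4763, -0.0611, 0.0733]
tool_rot: [3.14, -0.002, 0.696]
force: [-0.5, 0.5, 6.3]
gripper_width: 0.155
grip_force: 15.0
```

```bash
python3 o.py
```

```text
8.82 [476.26 -61.15  73.3 ] yaw 39.88 F [-0.5  0.5  6.3] T [-0.022 -0.076 -0.053] 0.155 j7 -1.24
```

arm_command(
  targets=[
    [0.1,[0,0,0.03],[0,0,2.5]],
    [0.1,[0,0,0.06],[0,0,5]],
    [0.1,[0,0,0.06],[0,0,5]],
  ],
)

```text
time_s: 9.2
tool_pos: [0.4764, -0.0607, 0.0729]
tool_rot: [3.14, -0.002, 0.609]
force: [-0.9, 1.8, 9.0]
gripper_width: 0.162
grip_force: 15.0
```

```bash
python3 o.py
```

```text
9.2 [476.37 -60.7   72.91] yaw 34.91 F [-0.9  1.8  9. ] T [0.146 0.02  0.071] 0.162 j7 -1.29
```

arm_command(
  targets=[
    [0.1,[0,0,0],[0,0,2.5]],
    [0.1,[0,0,0],[0,0,5]],
    [0.1,[0,0,0],[0,0,5]],
  ],
)

```text
time_s: 9.57
tool_pos: [0.476, -0.0608, 0.0725]
tool_rot: [3.141, -0.002, 0.523]
force: [1.1, 2.7, 5.9]
gripper_width: 0.159
grip_force: 15.0
```

```bash
python3 o.py
```

```text
9.57 [476.04 -60.78  72.5 ] yaw 29.97 F [1.1 2.7 5.9] T [ 0.294 -0.037  0.037] 0.159 j7 -1.34
```

Threading is under way. I continue at 0.7 mm per 5°.

arm_command(
  targets=[
    [0.1,[0,0,0.03],[0,0,2.5]],
    [0.1,[0,0,0.06],[0,0,5]],
    [0.1,[0,0,0.06],[0,0,5]],
  ],
)

```text
time_s: 9.95
tool_pos: [0.476, -0.0611, 0.0718]
tool_rot: [3.141, -0.001, 0.436]
force: [1.0, 1.4, 4.8]
gripper_width: 0.157
grip_force: 15.0
```

```bash
python3 o.py
```

```text
9.95 [475.96 -61.06  71.79] yaw 24.96 F [1.  1.4 4.8] T [ 0.098 -0.079 -0.015] 0.157 j7 -1.38
```

arm_command(
  targets=[
    [0.1,[0,0,0.04],[0,0,2.5]],
    [0.1,[0,0,0.07],[0,0,5]],
    [0.1,[0,0,0.07],[0,0,5]],
  ],
)

```text
time_s: 10.32
tool_pos: [0.4756, -0.0612, 0.0709]
tool_rot: [3.141, -0.001, 0.348]
force: [1.1, 0.2, 4.9]
gripper_width: 0.158
grip_force: 15.0
```

```bash
python3 o.py
```

```text
10.32 [475.55 -61.22  70.86] yaw 19.94 F [1.1 0.2 4.9] T [ 0.009 -0.139  0.007] 0.158 j7 -1.43
```

arm_command(
  targets=[
    [0.1,[0,0,0.04],[0,0,2.5]],
    [0.1,[0,0,0.07],[0,0,5]],
    [0.1,[0,0,0.07],[0,0,5]],
  ],
)

```text
time_s: 10.7
tool_pos: [0.4753, -0.0614, 0.0702]
tool_rot: [3.141, -0.0, 0.26]
force: [0.2, -0.1, 5.8]
gripper_width: 0.157
grip_force: 15.0
```

```bash
python3 o.py
```

```text
10.7 [475.33 -61.43  70.19] yaw 14.92 F [ 0.2 -0.1  5.8] T [ 0.003 -0.144 -0.09 ] 0.157 j7 -1.48
```

arm_command(
  targets=[
    [0.1,[0,0,0.02],[0,0,1.5]],
    [0.1,[0,0,0.04],[0,0,3]],
    [0.1,[0,0,0.04],[0,0,3]],
  ],
)

```text
time_s: 11.08
tool_pos: [0.4753, -0.0615, 0.0699]
tool_rot: [3.141, -0.0, 0.209]
force: [1.0, -0.6, 6.4]
gripper_width: 0.158
grip_force: 15.0
```

```bash
python3 o.py
```

```text
11.07 [475.3  -61.52  69.95] yaw 11.95 F [ 1.  -0.6  6.4] T [0.003 0.002 0.04 ] 0.158 j7 -1.5
```

arm_command(
  targets=[
    [0.1,[0,0,0.02],[0,0,1.5]],
    [0.1,[0,0,0.03],[0,0,3]],
    [0.1,[0,0,0.03],[0,0,3]],
  ],
)

```text
time_s: 11.45
tool_pos: [0.4754, -0.0615, 0.0699]
tool_rot: [3.141, -0.0, 0.157]
force: [-0.1, 0.1, 11.0]
gripper_width: 0.154
grip_force: 15.0
```

```bash
python3 o.py
```

```text
11.45 [475.36 -61.54  69.92] yaw 8.98 F [-0.1  0.1 11. ] T [-0.058  0.114  0.176] 0.154 j7 -1.53
```

arm_command(
  targets=[
    [0.1,[0,0,-0.04],[0,0,1]],
    [0.1,[0,0,-0.04],[0,0,2]],
    [0.1,[0,0,-0.04],[0,0,2]],
  ],
)

```text
time_s: 11.82
tool_pos: [0.4753, -0.0615, 0.07]
tool_rot: [3.141, -0.0, 0.121]
force: [0.7, -0.2, 5.9]
gripper_width: 0.16
grip_force: 15.0
```

```bash
python3 o.py
python3 - <<'E'
from h import *
a=bot.read_camera("scene");b=bot.read_camera("top");w=bot.read_camera("wrist")
o=np.hstack([cv2.resize(a[210:290,310:400],(400,356),interpolation=cv2.INTER_CUBIC),cv2.resize(w[130:290,230:410],(400,356),interpolation=cv2.INTER_CUBIC)])
cv2.imwrite("pics/f.png",cv2.convertScaleAbs(o[:,:,::-1],alpha=1.8))
E
```

```text
11.82 [475.3  -61.52  69.95] yaw 6.95 F [ 0.7 -0.2  5.9] T [-0.062 -0.029  0.1  ] 0.16 j7 -1.55
```

View pics/f.png

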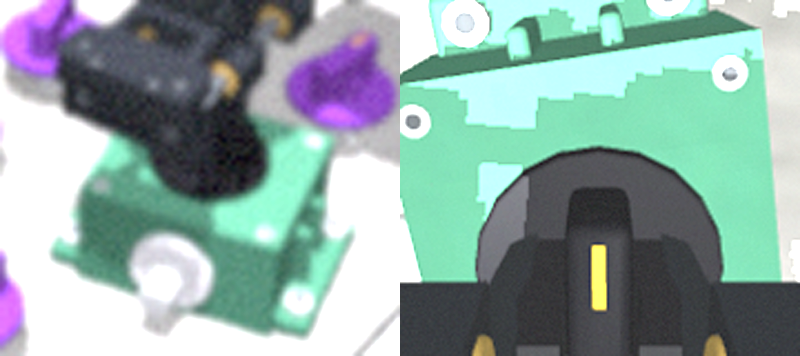

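The pictures show the flange sitting on the face. The bar lags the fingers slightly, which fits binding. I confirm with a firmer grip and a small turn.

arm_command(
  targets=[
    [0.1,[0,0,0],[0,0,0]],
    [0.1,[0,0,0],[0,0,0]],
    [0.1,[0,0,0],[0,0,1.5]],
    [0.1,[0,0,0],[0,0,1.5]],
  ],
  grip_force=25,
)

```text
time_s: 12.48
tool_pos: [0.4752, -0.0614, 0.0699]
tool_rot: [3.141, -0.0, 0.095]
force: [-0.3, -0.1, 7.3]
gripper_width: 0.159
grip_force: 25.0
```

```bash
python3 o.py
```

```text
12.47 [475.25 -61.44  69.94] yaw 5.46 F [-0.3 -0.1  7.3] T [-0.035  0.032  0.105] 0.159 j7 -1.56
```

arm_command(
  targets=[
    [0.1,[0,0,0],[0,0,1.5]],
    [0.1,[0,0,0],[0,0,3]],
    [0.1,[0,0,0],[0,0,3]],
  ],
)

```text
time_s: 12.85
tool_pos: [0.4753, -0.0614, 0.07]
tool_rot: [3.141, -0.0, 0.044]
force: [0.1, -0.8, 6.2]
gripper_width: 0.157
grip_force: 25.3
```

```bash
python3 o.py
```

```text
12.85 [475.28 -61.35  69.95] yaw 2.54 F [ 0.1 -0.8  6.2] T [-0.066 -0.018  0.424] 0.157 j7 -1.59
```

The torque is 0.42 N m with no further descent, so the plug is tight and flush. I unload, release and rise.

arm_command(
  targets=[
    [0.1,[0,0,-0.05],[0,0,-1.5]],
    [0.1,[0,0,-0.05],[0,0,-1.5]],
    [0.6,[0,0,-0.05],[0,0,-1.5]],
    [0.6,[0,0,-0.05],[0,0,-1.5]],
    [0.6,[0,0,-0.05],[0,0,-1.5]],
    [0.6,[0,0,-2],[0,0,-1.5]],
    [0.6,[0,0,-5],[0,0,-1.5]],
    [0.6,[0,0,-10],[0,0,-1.5]],
    [0.6,[0,0,-16],[0,0,-1.5]],
    [0.6,[0,0,-16],[0,0,-1.5]],
  ],
)

```text
time_s: 14.1
tool_pos: [0.4777, -0.0614, 0.2337]
tool_rot: [3.14, -0.009, 0.069]
force: [0.2, -0.9, 0.8]
gripper_width: 0.598
grip_force: 0.0
```

```bash
python3 - <<'E'
from h import *
m=bot.camera_model("wrist");w=bot.read_camera("wrist");s=bot.read_camera("scene");t=bot.read_camera("top")
print(bot.observe()["tool_pos"],bot.observe()["tool_rot"],bot.observe()["force"])
mt,ms=bot.camera_model("top"),bot.camera_model("scene")
P=[]
for img,mm,c in((w,m,plane),(t,mt,plane),(s,ms,plane)):
    h=hsv(img[:,:,::-1].copy());y=((h[...,0]>16)&(h[...,0]<35)&(h[...,1]>110)&(h[...,2]>90)).astype(np.uint8)
    q=np.linalg.inv(mm["pose"])@np.array([.485,-.061,.092,1]);u=mm["fx"]*q[0]/q[2]+mm["cx"];v=mm["fy"]*q[1]/q[2]+mm["cy"]
    r=14 if mm is not m else 22
    yy,xx=np.nonzero(y[int(v-r):int(v+r),int(u-r):int(u+r)]);p=(xx.mean()+int(u-r),yy.mean()+int(v-r)) if len(xx) else None;print(p,(u,v),len(xx))
    if p:P.append(ray(mm,p))
print("yellow",tri(P))
o=np.hstack([cv2.resize(s[210:290,310:400],(400,356),interpolation=cv2.INTER_CUBIC),cv2.resize(w[100:300,207:432],(400,356),interpolation=cv2.INTER_CUBIC)])
cv2.imwrite("pics/g.png",cv2.convertScaleAbs(o[:,:,::-1],alpha=1.8))
E
```

```text
[ 0.47434021 -0.06120096  0.22914016] [-3.14150347e+00  1.74759987e-03  6.91564368e-02] [ 0.24068093 -0.68634082 -0.31788385]
(np.float64(318.55357142857144), np.float64(180.23214285714286)) (np.float64(317.92329913854513), np.float64(181.4049527527925)) 56
None (np.float64(292.1108608563765), np.float64(263.7493289622506)) 0
None (np.float64(353.0680312471424), np.float64(233.23970149123596)) 0
yellow [ 0.20006543 -0.08102072 -1.203125  ]
```

View pics/g.png

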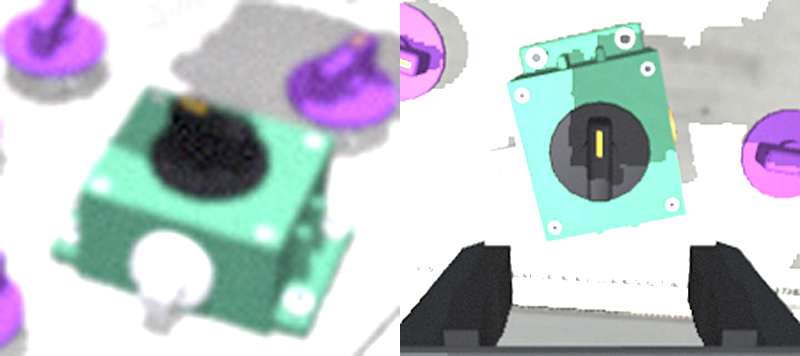

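The scene crop shows the flange resting on the housing face. The yellow mark is at about (353.2,233.6), against (353.1,233.2) predicted for a bar top at 92 mm, which means flush. The fingers are clear of the plug.

```bash
python3 -c "
from rig import bot
print(bot.close_job())"
```

```text
the job is handed in; nothing more can be done
None
```

The plug dropped into the thread start after about 30° anticlockwise, then screwed clockwise about 41° until it sat flush and tight (brief peak of 0.42 N m); I let go of it, rose clear and handed the job in at about 14 s.

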